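Sort the mill charge on the tilting board

ROBOT

A 6-joint arm with a two-finger parallel gripper is mounted at the origin on the work surface; the furniture and walls round the work are solid. World frame = base frame: x ahead of the robot, y to its left, z up, the work surface at z = 0. Lengths are in m, angles in rad, forces in N, time in s.
With the tool pointing down it reaches from about 0.25 to 0.85 m from the base axis. Payload 12.5 kg.
Tool frame: the origin (TCP) lies midway between the tips of the shut fingers; the grasp point (between the pads) lies 19 mm behind it; z points along the fingers, y is the direction in which the jaws open and shut (so a half turn about z gives the same grasp; the last joint's range is limited). The gripper opens to 93 mm and grips with 3 to 60 N. Pads are 15 mm wide; open, the fingers measure 128 mm over their backs; the gripper's body (75 mm by 188 mm) begins 65 mm behind the grasp point.
Start: joints at [-1.325, 0.351, 1.652, -0, 1.139, -0.085], TCP at [0.179, -0.52, 0.219] pointing down, gripper open.
Joint ranges: [-2.75, 2.75], [-0.79, 2.1], [0.01, 2.65], [-1.57, 4.71], [0.07, 3.14], [-2.87, 2.87]. Speed limits (rad/s): [2.22, 2.22, 2.79, 3.14, 3.14, 3.14].

INTERFACE

Orientations are given as [roll, pitch, yaw] about the fixed x, y, z axes, in that order (R = Rz(yaw) Ry(pitch) Rx(roll)).
In Python, from cell import manip, eyes gives the robot as it stands.
- The arm moves only by the tool send_rows, never from a script. Its argument "steps" is a list of rows, each an object of numbers: "ax", "ay", "az": the turn, a rotation vector about the tool's x, y, z in rad; "tx", "ty", "tz": the shift along the tool's x, y, z in mm; "gripper": the opening, from -1 (shut) to 1 (fully open). A call has 1 to 5 rows; each row shifts and turns the commanded pose from where the row before left it, along the tool's axes as they then stand; what a row does not reach is not made up. A row lasts 1/8 s, in which the tool goes at most 62.5 mm and 10.7 degrees, less where a joint would pass 70% of its speed; a pose out of reach is approached as far as the arm can. A call is refused whole if a number of a shift passes 62.5 or a number of a turn 0.188, either way. A call with a gripper value outside its range is refused whole. The fingers move at their own pace and stop on an object; the grip force is fixed at half the most. Time passes only in rows, so rows that do not move let the fingers close. It gives the time, the measured TCP pose, the force and the opening at its end, in the units of the state.
- manip.get_obs(): the state, without advancing time (a new reading comes with each control period).
- eyes.camera(name): name is "side" or "top" or "wrist"; returns the picture (400x640x3 uint8, red, green, blue); there is no depth.
- eyes.camera_params(name): a dict with "vertical_fov" (degrees; the focal length in pixels is half the picture's height over the tangent of half this angle, whatever the lens; pixels are square), "cx", "cy" (the principal point, pixels), "world_to_cam" (4x4, takes a point from world to camera coordinates). Camera axes: x right, y up, looking along -z (the intrinsics and any distortion apply to the point x, -y, -z); pixel columns grow to the right and rows downward; lengths in m; the calibration is good to about 2 mm. A picture is of the moment at which its call begins: read the wrist's pose just before it. camera_params takes no time and is no camera call; for the wrist camera it gives the pose at the moment of the call.
- manip.close_job(): hands the job in, once; it reports no verdict.
The state is a dict: "t": time; "joints": joint angles; "joint_vel": joint speeds; "tau": joint torques, N m; "tool_pos": TCP position; "ee_rot": TCP orientation; "contact_force": force on the tool from outside, world axes, zero at the start; "wrist_torque": the same for the moment, N m; "gripper_width": opening from 0.0 (shut) to 1.0 (fully open).
Only numpy, scipy, OpenCV 4.12 (cv2) and the standard library are available. Lean on these libraries where they do the work, as an engineer would, in place of code of your own. Each camera call takes 0.05 s, during which the arm holds its last target. There are 200 camera calls.

TASK

Sort the emptied sample mill's parts: lift the red handle to tilt the board just enough that all three steel grinding balls roll off into the catch trough while the two flat brass plates stay on it. Then lower the board back onto its rest, without letting it drop, and put both brass plates into the blue tray. Leave the other things on the desk where they are.

Things in the scene. Friction and masses are not known exactly. Their poses are not given: they have to be found in the camera images.
- station: Fixed grey stand, 300 x 220 mm. Origin on the desk top, z up; +x uphill along the board (trough towards handle), y along the hinge line, which is at x -100, z 60 mm. Catch trough at the -x end: inside x -181 to -99, y -103 to 103 mm, floor 9 mm above the desk, end wall 88, side walls 62 mm high. Hinge cheeks 74 mm high at x -100, y +-108.
- tilt_board (a joint): Angle of the board about the hinge line, rad. 0: on its rest, sloping 0.035 down towards the handle. Grows as the handle is lifted (limit 0.8, under 5 N); let go, it falls back. Balls start rolling to the trough above 0.04 and are off within 2 s at 0.2; plates hold by friction to at least 0.35 and slide off when much steeper.
- handle_bar (a point): Middle of the red round handle bar: 12 mm thick, 82 mm clear between its posts, parallel to the hinge line. It is 205 mm uphill of the hinge line and 55 mm above it square to the board (50 mm above the board's surface, clear above the balls). Pinch it from above, fingers either side along station x. Its axes turn with the board.
- board_surface (a point): Point on the dark metal board's top surface, on its centre line, 80 mm uphill of the hinge line; x uphill along the surface, z square to it. The surface reaches 86 mm downhill of this point to the open lip and 95 mm uphill to the rear rail; it is 190 mm wide between bright side rails. Rails stand 14 mm above the surface.
- tray: Open blue plastic tray fixed to the desk, 100 (x) x 140 (y) x 28 mm high, walls and floor about 4 mm thick. Origin: centre of its underside, on the desk.
- ball_a_center (a point): Centre of a polished steel grinding ball, 20 mm across, 33 g; at the start the left (+y) one against the rear rail.
- ball_b_center (a point): Centre of a polished steel grinding ball, 20 mm across, 33 g; at the start the middle one against the rear rail.
- ball_c_center (a point): Centre of a polished steel grinding ball, 20 mm across, 33 g; at the start the right (-y) one against the rear rail.
- plate_a_center (a point): Centre (half-way up) of a flat brass plate, 40 (x) x 18 (y) x 8 mm (z), 45 g, with two dark screw holes; it lies flat on the board at the start. The sideways edges are free for the fingers, at least 25 mm to each side.
- plate_b_center (a point): Centre (half-way up) of a flat brass plate, 40 (x) x 18 (y) x 8 mm (z), 45 g, with two dark screw holes; it lies flat on the board at the start. The sideways edges are free for the fingers, at least 25 mm to each side.
- tape_roll: Bystander: cream roll of packing tape lying flat, 105 mm across, 20 high. Origin: centre of its underside. Leave it alone.
- stapler: Bystander: blue and black stapler, 145 x 34 x 36 mm, at the right edge of the desk. Origin: centre of its underside. Leave it alone.
- eraser: Bystander: small eraser in a blue sleeve, 44 x 19 x 12 mm, far right. Origin: centre of its underside. Leave it alone.
- marker_black: Bystander: grey marker with a black cap, 138 mm long, lying at the left edge. Origin: centre of its underside. Leave it alone.

How it is judged:
By the outcome, as a careful person would: the job done as asked, in the order asked, and still so for the second after the job is handed in, with the robot touching nothing.
It also fails if it takes over 61 s, if anything falls off the work surface, if the arm or the gripper's body presses on something with over 40 N, if the wrist force passes 120 N, or if a joint passes its speed limit or range.

## Working session

There is one attempt and no reset: what is moved stays moved. The work goes in short steps, Python scripts to look and compute and a tool call to move; the robot and the scene stay as the last step left them, time stands still between calls to the robot, and variables do not carry over. Pictures are saved under pics/ and viewed, about 8 in all and at most 12, crops included, and the job is handed in when it is done.

Besides the shell and the picture viewer there is one more tool, called by a JSON object that holds its "method" and its "body", one argument or row to a line. send_rows: Moves the arm, as the interface text tells. Its arguments: {"type":"object","properties":{"steps":{"type":"array","items":{"type":"object","properties":{"ax":{"type":"number"},"ay":{"type":"number"},"az":{"type":"number"},"tx":{"type":"number"},"ty":{"type":"number"},"tz":{"type":"number"},"gripper":{"type":"number"}}}}},"required":["steps"]}

```bash
mkdir -p pics; ls; cat > h.py <<'E'
import numpy as np, cv2, json
from cell import manip, eyes
def save(n,f):
    p=eyes.camera_params(n); im=eyes.camera(n); cv2.imwrite('pics/'+f+'.png',im[:,:,::-1]); json.dump({k:(np.array(v).tolist() if not isinstance(v,str) else v) for k,v in p.items()},open('pics/'+f+'.json','w')); return im,p
def load(f):
    return cv2.imread('pics/'+f+'.png')[:,:,::-1], json.load(open('pics/'+f+'.json'))
def foc(p): return 200/np.tan(np.radians(p['vertical_fov'])/2)
def ray(p,u,v):
    f=foc(p); K=np.array([[f,0,p['cx']],[0,f,p['cy']],[0,0,1]])
    d=p.get('distortion'); xy=[(u-p['cx'])/f,(v-p['cy'])/f]
    T=np.linalg.inv(np.array(p['world_to_cam'])); r=T[:3,:3]@np.array([xy[0],-xy[1],-1]); return T[:3,3],r
def onz(p,u,v,z):
    o,r=ray(p,u,v); return o+r*(z-o[2])/r[2]
def pix(p,X):
    c=np.array(p['world_to_cam'])@np.append(X,1); f=foc(p); return p['cx']+f*c[0]/-c[2], p['cy']-f*c[1]/-c[2]
E
python3 - <<'E'
from h import *
for n in('top','side'):
    im,p=save(n,n+'0'); print(n,p)
o=manip.get_obs(); print(o)
a=[cv2.imread(f'pics/{n}0.png') for n in('top','side')]
E
```

```text
pics
top {'vertical_fov': 50.65860491359706, 'cx': 318.4518889634598, 'cy': 192.81915887819224, 'world_to_cam': array([[ 0.01203394, -0.99988127, -0.00962411, -0.13873212],
       [ 0.98598586,  0.01026397,  0.16651289, -0.50151184],
       [-0.16639434, -0.01149304,  0.98599231, -1.27654402],
       [ 0.        ,  0.        ,  0.        ,  1.        ]])}
side {'vertical_fov': 50.06708061956201, 'cx': 322.7911872551087, 'cy': 201.92509319909087, 'world_to_cam': array([[-0.95671337, -0.29051021,  0.01741699,  0.43242332],
       [ 0.20497494, -0.63012516,  0.74895098, -0.28169227],
       [-0.20660302,  0.72010146,  0.66239647, -0.86324984],
       [ 0.        ,  0.        ,  0.        ,  1.        ]])}
{'t': 0.1, 'joints': array([-1.32458853e+00,  3.51171442e-01,  1.65233165e+00, -6.59312963e-05,
        1.13910418e+00, -8.46140553e-02]), 'joint_vel': array([ 0.00090423, -0.00085448, -0.0020466 , -0.0001797 , -0.00200407,
        0.00119869]), 'tau': array([ 2.01502862e-04, -4.98026311e+01, -2.85704988e+01,  6.99600368e-02,
        2.38214002e-02, -4.79553864e-05]), 'tool_pos': array([ 0.17857908, -0.51988476,  0.21817205]), 'ee_rot': array([-3.14057661e+00, -2.61079884e-05,  3.30849453e-01]), 'contact_force': array([ 0.35344028, -0.0838992 ,  0.06627973]), 'wrist_torque': array([-0.01240956,  0.03540379, -0.00197946]), 'gripper_width': 0.9985198484645494}
```

View pics/top0.png

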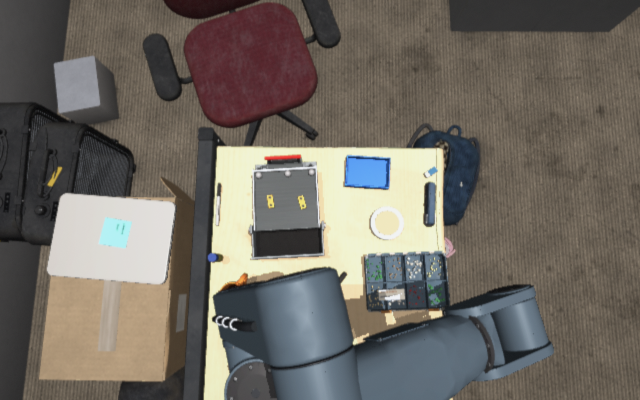

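View pics/side0.png

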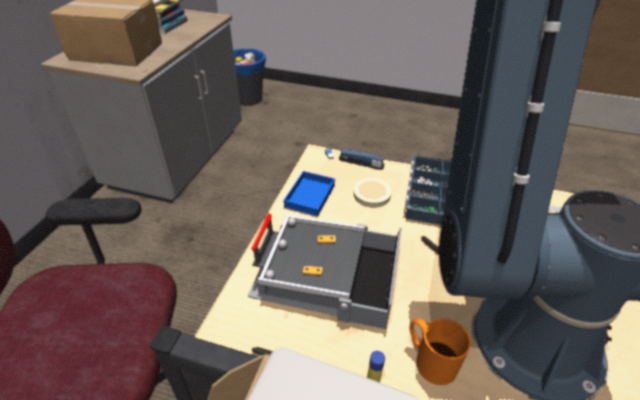

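```bash
cat > m.py <<'E'
from h import *
def comps(im,lo,hi,box,amin=8):
    h=cv2.cvtColor(np.ascontiguousarray(im),cv2.COLOR_RGB2HSV); m=cv2.inRange(h,np.array(lo),np.array(hi))
    k=np.zeros_like(m); x0,y0,x1,y1=box; k[y0:y1,x0:x1]=1; m=m*k
    cs,_=cv2.findContours(m,cv2.RETR_EXTERNAL,cv2.CHAIN_APPROX_NONE)
    return [(cv2.contourArea(c),cv2.minAreaRect(c),c) for c in cs if cv2.contourArea(c)>=amin]
def tri(pa,a,pb,b):
    o1,r1=ray(pa,*a);o2,r2=ray(pb,*b)
    s=np.linalg.lstsq(np.c_[r1,-r2],o2-o1,rcond=None)[0]; x,y=o1+s[0]*r1,o2+s[1]*r2
    return (x+y)/2,np.linalg.norm(x-y)
E
python3 - <<'E'
from m import *
T,pt=load('top0');S,ps=load('side0')
for nm,lo,hi in(('red',(0,180,120),(6,255,255)),('brass',(14,150,120),(30,255,255)),('blue',(102,150,60),(125,255,255))):
    for f,im,p,box in(('top',T,pt,(220,145,440,260)),('side',S,ps,(220,150,400,330))):
        for a,r,c in comps(im,lo,hi,box):
            print(nm,f,a,np.round(np.array(r[0]),1),np.round(r[1],1),round(r[2]),'z.1',np.round(onz(pt if f=='top' else ps,*r[0],{'red':.108,'brass':.066,'blue':.02}[nm]),4))
E
python3 - <<'E'
import cv2
a=cv2.imread('pics/top0.png')[140:265,210:450];cv2.imwrite('pics/c1.png',cv2.resize(a,None,fx=3.3,fy=3.3,interpolation=cv2.INTER_CUBIC))
E
```

```text
red top 36.5 [282.5 157.4] [ 2.4 33.1] 88 z.1 [ 0.5987 -0.0246  0.108 ]
red side 106.0 [261.7 232.1] [ 4.9 39. ] 24 z.1 [ 0.5986 -0.02    0.108 ]
brass side 87.0 [312.  270.5] [ 7. 18.] 90 z.1 [0.4724 0.0153 0.066 ]
brass side 75.0 [326. 239.] [ 6. 16.] 90 z.1 [ 0.4703 -0.0816  0.066 ]
blue top 1198.0 [367.1 172.2] [43.3 29.8] 4 z.1 [ 0.575  -0.2872  0.02  ]
blue side 1253.0 [308.5 192.4] [41.9 38.8] 15 z.1 [ 0.5771 -0.2767  0.02  ]
```

View pics/c1.png

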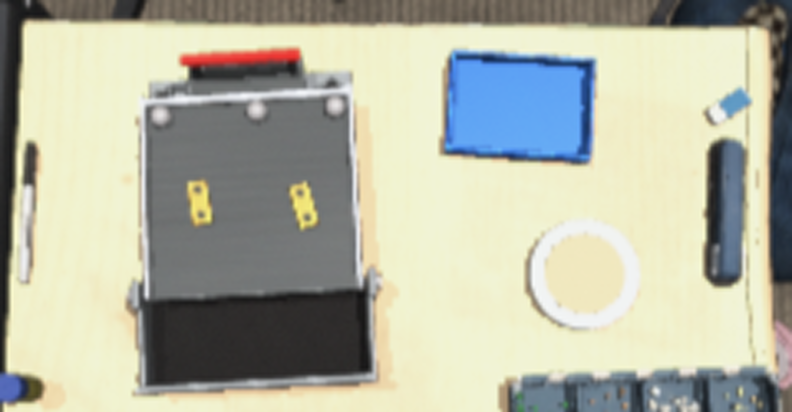

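```bash
cat > plan.py <<'E'
from h import *
from scipy.spatial.transform import Rotation as R
def plan(pos,rot,n,start=None):
    o=manip.get_obs(); p=np.array(o['tool_pos']);q=R.from_euler('xyz',o['ee_rot'])
    if start is not None: p,q=np.array(start[0]),R.from_euler('xyz',start[1])
    goal=R.from_euler('xyz',rot); rv=(q.inv()*goal).as_rotvec()/n; out=[]
    for i in range(n):
        tgt=p+(np.array(pos)-p)/(n-i); d=q.inv().apply(tgt-p)*1000; d=np.round(d,1)
        a=np.round(rv,4); p=p+q.apply(d/1000); q=q*R.from_rotvec(a); out.append([*d,*a])
    for r in out: print(dict(zip(('tx','ty','tz','ax','ay','az'),[float(x) for x in r])))
    print('end',p,q.as_euler('xyz'))
E
python3 - <<'E'
from plan import *
from m import *
T,pt=load('top0')
a,r,c=comps(T,(0,180,120),(6,255,255),(220,145,440,260))[0]
b=cv2.boxPoints(r); print([np.round(onz(pt,*x,.108),4) for x in b])
plan([.60,-.023,.22],[np.pi,0,1.571],15)
E
```

```text
[array([0.6   , 0.0253, 0.108 ]), array([ 0.6046, -0.074 ,  0.108 ]), array([ 0.5973, -0.0744,  0.108 ]), array([0.5927, 0.0248, 0.108 ])]
{'tx': 37.3, 'ty': -22.2, 'tz': -0.1, 'ax': -0.0001, 'ay': -0.0, 'az': -0.0827}
{'tx': 39.0, 'ty': -19.0, 'tz': -0.1, 'ax': -0.0001, 'ay': -0.0, 'az': -0.0827}
{'tx': 40.5, 'ty': -15.8, 'tz': -0.1, 'ax': -0.0001, 'ay': -0.0, 'az': -0.0827}
{'tx': 41.6, 'ty': -12.4, 'tz': -0.1, 'ax': -0.0001, 'ay': -0.0, 'az': -0.0827}
{'tx': 42.5, 'ty': -8.9, 'tz': -0.1, 'ax': -0.0001, 'ay': -0.0, 'az': -0.0827}
{'tx': 43.1, 'ty': -5.3, 'tz': -0.1, 'ax': -0.0001, 'ay': -0.0, 'az': -0.0827}
{'tx': 43.4, 'ty': -1.7, 'tz': -0.1, 'ax': -0.0001, 'ay': -0.0, 'az': -0.0827}
{'tx': 43.4, 'ty': 1.8, 'tz': -0.1, 'ax': -0.0001, 'ay': -0.0, 'az': -0.0827}
{'tx': 43.1, 'ty': 5.4, 'tz': -0.1, 'ax': -0.0001, 'ay': -0.0, 'az': -0.0827}
{'tx': 42.5, 'ty': 9.0, 'tz': -0.1, 'ax': -0.0001, 'ay': -0.0, 'az': -0.0827}
{'tx': 41.6, 'ty': 12.5, 'tz': -0.1, 'ax': -0.0001, 'ay': -0.0, 'az': -0.0827}
{'tx': 40.5, 'ty': 15.8, 'tz': -0.1, 'ax': -0.0001, 'ay': -0.0, 'az': -0.0827}
{'tx': 39.0, 'ty': 19.1, 'tz': -0.1, 'ax': -0.0001, 'ay': -0.0, 'az': -0.0827}
{'tx': 37.3, 'ty': 22.3, 'tz': -0.1, 'ax': -0.0001, 'ay': -0.0, 'az': -0.0827}
{'tx': 35.3, 'ty': 25.3, 'tz': -0.1, 'ax': -0.0001, 'ay': -0.0, 'az': -0.0827}
end [ 0.59996088 -0.02301799  0.21996439] [ 3.14075366e+00 -1.52571611e-04  1.57134932e+00]
```

{"method": "send_rows", "body": {
  "steps": [
    {"tx": 37,"ty": -22,"az": -0.083,"gripper": 0},
    {"tx": 39,"ty": -19,"az": -0.083,"gripper": 0},
    {"tx": 40.5,"ty": -16,"az": -0.083,"gripper": 0},
    {"tx": 41.5,"ty": -12.5,"az": -0.083,"gripper": 0},
    {"tx": 42.5,"ty": -9,"az": -0.083,"gripper": 0}
  ]
}}

```text
validation failed for argument at $.st...
```

{"method": "send_rows", "body": {
  "steps": [
    {"tx": 43,"ty": -5.5,"az": -0.083,"gripper": 0},
    {"tx": 43.5,"ty": -2,"az": -0.083,"gripper": 0},
    {"tx": 43.5,"ty": 2,"az": -0.083,"gripper": 0},
    {"tx": 43,"ty": 5.5,"az": -0.083,"gripper": 0},
    {"tx": 42.5,"ty": 9,"az": -0.083,"gripper": 0}
  ]
}}

```text
validation failed for argument at $.st...
```

{"method": "send_rows", "body": {
  "steps": [
    {"tx": 41.5,"ty": 12.5,"az": -0.083,"gripper": 0},
    {"tx": 40.5,"ty": 16,"az": -0.083,"gripper": 0},
    {"tx": 39,"ty": 19,"az": -0.083,"gripper": 0},
    {"tx": 37,"ty": 22,"az": -0.083,"gripper": 0},
    {"tx": 35,"ty": 25,"az": -0.12,"gripper": 0}
  ]
}}

```text
validation failed for argument at $.st...
```

```bash
python3 - <<'E'
from plan import *
print({k:manip.get_obs()[k] for k in('t','tool_pos','ee_rot','gripper_width','contact_force')})
im,p=save('wrist','w1'); print(p)
im,p=save('top','top1')
E
```

```text
{'t': 0.1, 'tool_pos': array([ 0.17857908, -0.51988476,  0.21817205]), 'ee_rot': array([-3.14057661e+00, -2.61079884e-05,  3.30849453e-01]), 'gripper_width': 0.9985198484645494, 'contact_force': array([ 0.35344028, -0.0838992 ,  0.06627973])}
{'vertical_fov': 65.50549125838305, 'cx': 319.02286070786596, 'cy': 194.05588980233577, 'world_to_cam': array([[ 0.32616065, -0.94530754, -0.00358881, -0.54876194],
       [ 0.91141489,  0.31546965, -0.26420032,  0.03205458],
       [ 0.25088272,  0.08290085,  0.96446115, -0.39208857],
       [ 0.        ,  0.        ,  0.        ,  1.        ]])}
```

View pics/w1.png

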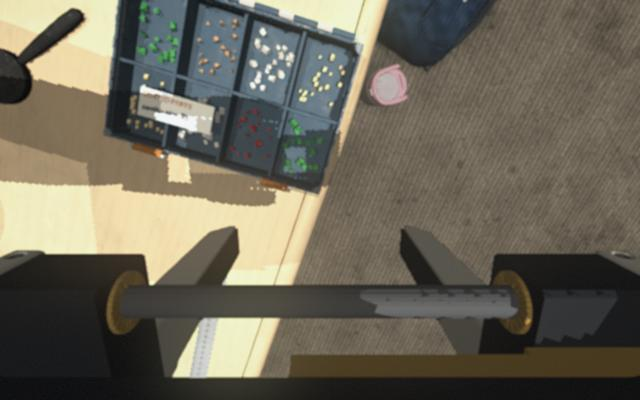

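{"method": "send_rows", "body": {
  "steps": [
    {"tx": 37,"ty": -22,"tz": 0,"ax": 0,"ay": 0,"az": -0.083,"gripper": 0},
    {"tx": 39,"ty": -19,"tz": 0,"ax": 0,"ay": 0,"az": -0.083,"gripper": 0},
    {"tx": 40.5,"ty": -16,"tz": 0,"ax": 0,"ay": 0,"az": -0.083,"gripper": 0},
    {"tx": 41.5,"ty": -12.5,"tz": 0,"ax": 0,"ay": 0,"az": -0.083,"gripper": 0},
    {"tx": 42.5,"ty": -9,"tz": 0,"ax": 0,"ay": 0,"az": -0.083,"gripper": 0}
  ]
}}

```text
t: 0.82
tool_pos: [0.3191, -0.3533, 0.2186]
ee_rot: [3.142, -0.0, 0.748]
contact_force: [0.1, -0.4, -0.0]
gripper_width: 0.526
```

{"method": "send_rows", "body": {
  "steps": [
    {"tx": 43,"ty": -5.5,"tz": 0,"ax": 0,"ay": 0,"az": -0.083,"gripper": 0},
    {"tx": 43.5,"ty": -2,"tz": 0,"ax": 0,"ay": 0,"az": -0.083,"gripper": 0},
    {"tx": 43.5,"ty": 2,"tz": 0,"ax": 0,"ay": 0,"az": -0.083,"gripper": 0},
    {"tx": 43,"ty": 5.5,"tz": 0,"ax": 0,"ay": 0,"az": -0.083,"gripper": 0},
    {"tx": 42.5,"ty": 9,"tz": 0,"ax": 0,"ay": 0,"az": -0.083,"gripper": 0}
  ]
}}

```text
t: 1.45
tool_pos: [0.4592, -0.1872, 0.2186]
ee_rot: [3.142, 0.0, 1.164]
contact_force: [0.2, -0.9, -0.5]
gripper_width: 0.501
```

{"method": "send_rows", "body": {
  "steps": [
    {"tx": 41.5,"ty": 12.5,"tz": 0,"ax": 0,"ay": 0,"az": -0.083,"gripper": 0},
    {"tx": 40.5,"ty": 16,"tz": 0,"ax": 0,"ay": 0,"az": -0.083,"gripper": 0},
    {"tx": 20,"ty": 10,"tz": 0,"ax": 0,"ay": 0,"az": -0.083,"gripper": 0},
    {"tx": 0,"ty": 0,"tz": 0,"ax": 0,"ay": 0,"az": -0.083,"gripper": 0},
    {"tx": 0,"ty": 0,"tz": 0,"ax": 0,"ay": 0,"az": -0.12,"gripper": 0}
  ]
}}

```text
t: 2.08
tool_pos: [0.5292, -0.1048, 0.2184]
ee_rot: [-3.141, -0.0, 1.617]
contact_force: [0.5, 0.8, -0.1]
gripper_width: 0.5
```

```bash
python3 - <<'E'
from m import *
print({k:manip.get_obs()[k] for k in('t','tool_pos','ee_rot','gripper_width')})
im,p=save('wrist','w1'); 
for nm,lo,hi,z in(('red',(0,170,90),(7,255,255),.108),('brass',(14,150,100),(32,255,255),.064)):
    for a,r,c in comps(im,lo,hi,(0,0,640,400),60):
        print(nm,a,np.round(r[0],1),np.round(r[1],1),round(r[2],1),np.round(onz(p,*r[0],z),4),[np.round(onz(p,*x,z)[:2],4).tolist() for x in cv2.boxPoints(r)])
E
```

```text
{'t': 2.075, 'tool_pos': array([ 0.52918918, -0.10475068,  0.2183788 ]), 'ee_rot': array([-3.14109914e+00, -1.21240746e-04,  1.61690240e+00]), 'gripper_width': 0.4997693896257678}
red 1089.5 [405.1  96.9] [ 11.1 132.4] 2.5 [ 0.5985 -0.0177  0.108 ] [[0.5977, -0.0743], [0.5902, 0.0331], [0.5992, 0.0332], [0.6076, -0.0743]]
brass 140.0 [266.8 154.3] [15.  25.2] 76.0 [ 0.474  -0.0787  0.064 ] [[0.4595, -0.075], [0.4846, -0.0676], [0.4886, -0.0824], [0.4632, -0.09]]
brass 73.0 [279.6  53.5] [10.1 20.4] 15.5 [0.4858 0.0181 0.064 ] [[0.4786, 0.0103], [0.4837, 0.0278], [0.4929, 0.0259], [0.488, 0.0083]]
```

View pics/w1.png

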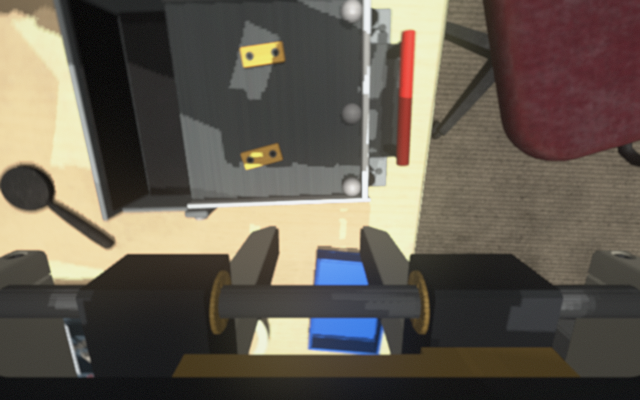

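```bash
python3 - <<'E'
from plan import *
plan([.5985,-.020,.135],[np.pi,0,1.629],4)
E
```

```text
{'tx': 20.3, 'ty': 18.4, 'tz': 20.8, 'ax': -0.0001, 'ay': -0.0, 'az': -0.0016}
{'tx': 20.3, 'ty': 18.5, 'tz': 20.9, 'ax': -0.0001, 'ay': -0.0, 'az': -0.0016}
{'tx': 20.2, 'ty': 18.5, 'tz': 20.8, 'ax': -0.0001, 'ay': -0.0, 'az': -0.0016}
{'tx': 20.2, 'ty': 18.5, 'tz': 20.9, 'ax': -0.0001, 'ay': -0.0, 'az': -0.0016}
end [ 0.59848872 -0.01997607  0.13497902] [-3.14150921e+00 -1.39084698e-04  1.62909579e+00]
```

{"method": "send_rows", "body": {
  "steps": [
    {"tx": 20.5,"ty": 18.5,"tz": 10,"ax": 0,"ay": 0,"az": -0.006,"gripper": 0},
    {"tx": 20.5,"ty": 18.5,"tz": 20,"ax": 0,"ay": 0,"az": -0.006,"gripper": 0},
    {"tx": 20,"ty": 18.5,"tz": 25,"ax": 0,"ay": 0,"az": 0,"gripper": 0},
    {"tx": 20,"ty": 18.5,"tz": 28,"ax": 0,"ay": 0,"az": 0,"gripper": 0},
    {"tx": 0,"ty": 0,"tz": 0,"ax": 0,"ay": 0,"az": 0,"gripper": 0}
  ]
}}

```text
t: 2.75
tool_pos: [0.5985, -0.0195, 0.1335]
ee_rot: [-3.138, -0.001, 1.625]
contact_force: [0.1, -0.3, 0.5]
gripper_width: 0.496
```

```bash
python3 - <<'E'
from m import *
im,p=save('wrist','w2'); s,ps=save('side','side2')
b=np.vstack([im,s]);cv2.imwrite('pics/c2.png',cv2.resize(b[:,:,::-1],(480,600)))
o=manip.get_obs();print(o['tool_pos'],o['ee_rot'])
for a,r,c in comps(im,(0,170,60),(7,255,255),(0,0,640,400),60): print(a,np.round(r[0],1),np.round(r[1],1),round(r[2],1),[np.round(onz(p,*x,.108)[:2],4).tolist() for x in cv2.boxPoints(r)])
E
```

```text
[ 0.59891468 -0.02085287  0.13594491] [-3.14137243e+00  1.02886734e-04  1.62406431e+00]
541.0 [320.  263.5] [41. 14.] 90.0 [[0.5952, -0.0325], [0.6045, -0.0319], [0.6064, -0.0627], [0.5967, -0.0632]]
1061.0 [319.5 185. ] [76. 15.] 90.0 [[0.5914, 0.0313], [0.6006, 0.0318], [0.6036, -0.0178], [0.5938, -0.0183]]
```

View pics/c2.png

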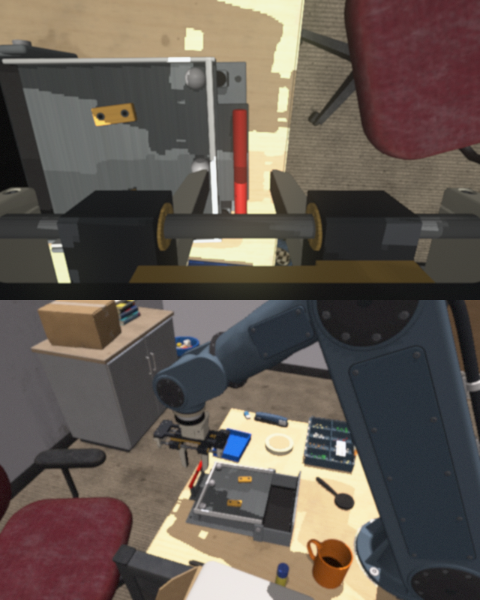

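{"method": "send_rows", "body": {
  "steps": [
    {"tx": 4,"ty": 0,"tz": 20,"ax": 0,"ay": 0,"az": 0,"gripper": 0},
    {"tx": 0,"ty": 0,"tz": 17,"ax": 0,"ay": 0,"az": 0,"gripper": 0},
    {"tx": 0,"ty": 0,"tz": 10,"ax": 0,"ay": 0,"az": 0,"gripper": 0},
    {"tx": 0,"ty": 0,"tz": 0,"ax": 0,"ay": 0,"az": 0,"gripper": -0.6},
    {"tx": 0,"ty": 0,"tz": 0,"ax": 0,"ay": 0,"az": 0,"gripper": -1}
  ]
}}

```text
t: 3.48
tool_pos: [0.5992, -0.0167, 0.0892]
ee_rot: [3.141, 0.0, 1.625]
contact_force: [-0.5, 0.9, 0.1]
gripper_width: 0.335
```

{"method": "send_rows", "body": {
  "steps": [
    {"tx": 0,"ty": 0,"tz": 0,"ax": 0,"ay": 0,"az": 0,"gripper": -1},
    {"tx": 0,"ty": 0,"tz": 0,"ax": 0,"ay": 0,"az": 0,"gripper": -1},
    {"tx": 0,"ty": 0,"tz": 0,"ax": 0,"ay": 0,"az": 0,"gripper": -1}
  ]
}}

```text
t: 3.85
tool_pos: [0.5989, -0.0166, 0.089]
ee_rot: [3.141, 0.0, 1.625]
contact_force: [-1.6, -0.0, 3.7]
gripper_width: 0.118
```

{"method": "send_rows", "body": {
  "steps": [
    {"tx": 0,"ty": -0.75,"tz": -4.95,"ax": -0.024,"ay": 0,"az": 0,"gripper": -1},
    {"tx": 0,"ty": -0.75,"tz": -4.95,"ax": -0.024,"ay": 0,"az": 0,"gripper": -1},
    {"tx": 0,"ty": -0.75,"tz": -4.95,"ax": -0.024,"ay": 0,"az": 0,"gripper": -1},
    {"tx": 0,"ty": -0.75,"tz": -4.95,"ax": -0.024,"ay": 0,"az": 0,"gripper": -1},
    {"tx": 0,"ty": -0.75,"tz": -4.95,"ax": -0.024,"ay": 0,"az": 0,"gripper": -1}
  ]
}}

```text
t: 4.47
tool_pos: [0.5939, -0.0169, 0.1136]
ee_rot: [3.02, 0.0, 1.625]
contact_force: [2.2, -0.9, -1.9]
gripper_width: 0.117
```

{"method": "send_rows", "body": {
  "steps": [
    {"tx": 0,"ty": -0.75,"tz": -4.95,"ax": -0.024,"ay": 0,"az": 0,"gripper": -1},
    {"tx": 0,"ty": -0.75,"tz": -4.95,"ax": -0.024,"ay": 0,"az": 0,"gripper": -1},
    {"tx": 0,"ty": -0.75,"tz": -4.95,"ax": -0.024,"ay": 0,"az": 0,"gripper": -1},
    {"tx": 0,"ty": -0.75,"tz": -4.95,"ax": -0.024,"ay": 0,"az": 0,"gripper": -1},
    {"tx": 0,"ty": 0,"tz": 0,"ax": 0,"ay": 0,"az": 0,"gripper": -1}
  ]
}}

```text
t: 5.1
tool_pos: [0.5878, -0.0173, 0.1327]
ee_rot: [2.925, 0.0, 1.625]
contact_force: [2.6, -2.9, -1.2]
gripper_width: 0.119
```

{"method": "send_rows", "body": {
  "steps": [
    {"tx": 0,"ty": 0,"tz": 0,"ax": 0,"ay": 0,"az": 0,"gripper": -1},
    {"tx": 0,"ty": 0,"tz": 0,"ax": 0,"ay": 0,"az": 0,"gripper": -1},
    {"tx": 0,"ty": 0,"tz": 0,"ax": 0,"ay": 0,"az": 0,"gripper": -1},
    {"tx": 0,"ty": 0,"tz": 0,"ax": 0,"ay": 0,"az": 0,"gripper": -1},
    {"tx": 0,"ty": 0,"tz": 0,"ax": 0,"ay": 0,"az": 0,"gripper": -1}
  ]
}}

```text
t: 5.72
tool_pos: [0.5881, -0.0173, 0.1321]
ee_rot: [2.926, 0.0, 1.625]
contact_force: [2.3, -4.2, -1.4]
gripper_width: 0.118
```

{"method": "send_rows", "body": {
  "steps": [
    {"tx": 0,"ty": 0,"tz": 0,"ax": 0,"ay": 0,"az": 0,"gripper": -1},
    {"tx": 0,"ty": 0,"tz": 0,"ax": 0,"ay": 0,"az": 0,"gripper": -1},
    {"tx": 0,"ty": 0,"tz": 0,"ax": 0,"ay": 0,"az": 0,"gripper": -1},
    {"tx": 0,"ty": 0,"tz": 0,"ax": 0,"ay": 0,"az": 0,"gripper": -1},
    {"tx": 0,"ty": 0,"tz": 0,"ax": 0,"ay": 0,"az": 0,"gripper": -1}
  ]
}}

```text
t: 6.35
tool_pos: [0.5881, -0.0173, 0.1321]
ee_rot: [2.926, 0.0, 1.625]
contact_force: [2.6, -4.3, -1.1]
gripper_width: 0.119
```

{"method": "send_rows", "body": {
  "steps": [
    {"tx": 0,"ty": 0,"tz": 0,"ax": 0,"ay": 0,"az": 0,"gripper": -1},
    {"tx": 0,"ty": 0,"tz": 0,"ax": 0,"ay": 0,"az": 0,"gripper": -1},
    {"tx": 0,"ty": 0,"tz": 0,"ax": 0,"ay": 0,"az": 0,"gripper": -1},
    {"tx": 0,"ty": 0,"tz": 0,"ax": 0,"ay": 0,"az": 0,"gripper": -1},
    {"tx": 0,"ty": 0,"tz": 0,"ax": 0,"ay": 0,"az": 0,"gripper": -1}
  ]
}}

```text
t: 6.98
tool_pos: [0.5881, -0.0173, 0.1322]
ee_rot: [2.926, 0.0, 1.625]
contact_force: [2.6, -4.3, -0.5]
gripper_width: 0.119
```

```bash
python3 - <<'E'
from m import *
im,p=save('wrist','w3'); s,ps=save('side','side3')
b=np.hstack([cv2.resize(im[:260,:400],(400,300)),cv2.resize(s[180:340,230:430],(400,300))]);cv2.imwrite('pics/c3.png',b[:,:,::-1])
E
```

```text
(no output)
```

View pics/c3.png

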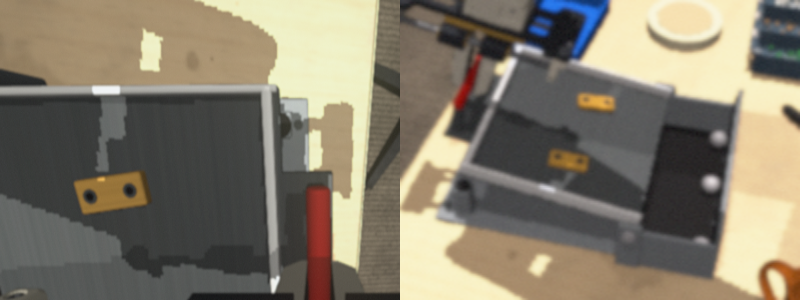

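{"method": "send_rows", "body": {
  "steps": [
    {"tx": 0,"ty": 0.63,"tz": 4.97,"ax": 0.024,"ay": 0,"az": 0,"gripper": -1},
    {"tx": 0,"ty": 0.63,"tz": 4.97,"ax": 0.024,"ay": 0,"az": 0,"gripper": -1},
    {"tx": 0,"ty": 0.63,"tz": 4.97,"ax": 0.024,"ay": 0,"az": 0,"gripper": -1},
    {"tx": 0,"ty": 0.63,"tz": 4.97,"ax": 0.024,"ay": 0,"az": 0,"gripper": -1},
    {"tx": 0,"ty": 0.63,"tz": 4.97,"ax": 0.024,"ay": 0,"az": 0,"gripper": -1}
  ]
}}

```text
t: 7.7
tool_pos: [0.5954, -0.0168, 0.1078]
ee_rot: [3.047, 0.0, 1.625]
contact_force: [2.1, -4.4, -1.1]
gripper_width: 0.118
```

{"method": "send_rows", "body": {
  "steps": [
    {"tx": 0,"ty": 0.63,"tz": 4.97,"ax": 0.024,"ay": 0,"az": 0,"gripper": -1},
    {"tx": 0,"ty": 0.63,"tz": 4.97,"ax": 0.024,"ay": 0,"az": 0,"gripper": -1},
    {"tx": 0,"ty": 0.5,"tz": 3.7,"ax": 0.018,"ay": 0,"az": 0,"gripper": -1},
    {"tx": 0,"ty": 0.3,"tz": 2.5,"ax": 0.012,"ay": 0,"az": 0,"gripper": -1},
    {"tx": 0,"ty": 0.2,"tz": 3.5,"ax": 0.018,"ay": 0,"az": 0,"gripper": -1}
  ]
}}

```text
t: 8.32
tool_pos: [0.5989, -0.0165, 0.0888]
ee_rot: [-3.141, 0.0, 1.625]
contact_force: [-1.3, -2.6, 22.8]
gripper_width: 0.119
```

{"method": "send_rows", "body": {
  "steps": [
    {"tx": 0,"ty": 0,"tz": 0,"ax": 0,"ay": 0,"az": 0,"gripper": -1},
    {"tx": 0,"ty": 0,"tz": 0,"ax": 0,"ay": 0,"az": 0,"gripper": -1}
  ]
}}

```text
t: 8.57
tool_pos: [0.5988, -0.0165, 0.089]
ee_rot: [3.141, 0.0, 1.625]
contact_force: [4.6, -1.9, 1.9]
gripper_width: 0.12
```

{"method": "send_rows", "body": {
  "steps": [
    {"tx": 0,"ty": 0,"tz": 0,"ax": 0,"ay": 0,"az": 0,"gripper": -0.5},
    {"tx": 0,"ty": 0,"tz": 0,"ax": 0,"ay": 0,"az": 0,"gripper": 0},
    {"tx": 0,"ty": 0,"tz": -15,"ax": 0,"ay": 0,"az": 0,"gripper": 0},
    {"tx": 0,"ty": 0,"tz": -45,"ax": 0,"ay": 0,"az": 0,"gripper": 0},
    {"tx": 0,"ty": 0,"tz": -45,"ax": 0,"ay": 0,"az": 0,"gripper": 0}
  ]
}}

```text
t: 9.2
tool_pos: [0.5982, -0.0165, 0.1959]
ee_rot: [-3.141, -0.0, 1.625]
contact_force: [0.1, -0.2, 1.1]
gripper_width: 0.499
```

```bash
python3 - <<'E'
from plan import *
o=manip.get_obs();print(o['t'],o['tool_pos'],o['gripper_width'])
plan([.40,-.03,.20],[np.pi,0,.05],10)
E
```

```text
9.2 [ 0.59824999 -0.01645065  0.19589544] 0.49869061690812483
{'tx': -0.3, 'ty': -19.9, 'tz': -0.4, 'ax': -0.0, 'ay': 0.0, 'az': 0.1575}
{'tx': -3.4, 'ty': -19.6, 'tz': -0.4, 'ax': -0.0, 'ay': 0.0, 'az': 0.1575}
{'tx': -6.4, 'ty': -18.8, 'tz': -0.4, 'ax': -0.0, 'ay': 0.0, 'az': 0.1575}
{'tx': -9.3, 'ty': -17.6, 'tz': -0.4, 'ax': -0.0, 'ay': 0.0, 'az': 0.1575}
{'tx': -11.9, 'ty': -15.9, 'tz': -0.4, 'ax': -0.0, 'ay': 0.0, 'az': 0.1575}
{'tx': -14.3, 'ty': -13.8, 'tz': -0.4, 'ax': -0.0, 'ay': 0.0, 'az': 0.1575}
{'tx': -16.3, 'ty': -11.4, 'tz': -0.4, 'ax': -0.0, 'ay': 0.0, 'az': 0.1575}
{'tx': -17.8, 'ty': -8.7, 'tz': -0.4, 'ax': -0.0, 'ay': 0.0, 'az': 0.1575}
{'tx': -19.0, 'ty': -5.8, 'tz': -0.4, 'ax': -0.0, 'ay': 0.0, 'az': 0.1575}
{'tx': -19.7, 'ty': -2.8, 'tz': -0.4, 'ax': -0.0, 'ay': 0.0, 'az': 0.1575}
end [ 0.39995068 -0.02995948  0.1999541 ] [-3.14139949e+00  2.98693209e-04  4.98062314e-02]
```

{"method": "send_rows", "body": {
  "steps": [
    {"tx": 0,"ty": -20,"tz": 0,"ax": 0,"ay": 0,"az": 0.1575,"gripper": -0.2},
    {"tx": -3.5,"ty": -19.5,"tz": 0,"ax": 0,"ay": 0,"az": 0.1575,"gripper": -0.2},
    {"tx": -6.5,"ty": -19,"tz": 0,"ax": 0,"ay": 0,"az": 0.1575,"gripper": -0.2},
    {"tx": -9.5,"ty": -17.5,"tz": 0,"ax": 0,"ay": 0,"az": 0.1575,"gripper": -0.2},
    {"tx": -12,"ty": -16,"tz": 0,"ax": 0,"ay": 0,"az": 0.1575,"gripper": -0.2}
  ]
}}

```text
t: 9.82
tool_pos: [0.4983, -0.0234, 0.1948]
ee_rot: [3.141, -0.0, 0.832]
contact_force: [0.7, 0.2, 0.7]
gripper_width: 0.401
```

{"method": "send_rows", "body": {
  "steps": [
    {"tx": -14.5,"ty": -14,"tz": 0,"ax": 0,"ay": 0,"az": 0.1575,"gripper": -0.2},
    {"tx": -16.5,"ty": -11.5,"tz": 0,"ax": 0,"ay": 0,"az": 0.1575,"gripper": -0.2},
    {"tx": -18,"ty": -9,"tz": 0,"ax": 0,"ay": 0,"az": 0.1575,"gripper": -0.2},
    {"tx": -19,"ty": -6,"tz": 0,"ax": 0,"ay": 0,"az": 0.1575,"gripper": -0.2},
    {"tx": -20,"ty": -3,"tz": 0,"ax": 0,"ay": 0,"az": 0.1575,"gripper": -0.2}
  ]
}}

```text
t: 10.45
tool_pos: [0.3979, -0.0297, 0.1946]
ee_rot: [3.142, -0.001, 0.045]
contact_force: [0.5, 0.5, 0.8]
gripper_width: 0.4
```

{"method": "send_rows", "body": {
  "steps": [
    {"tx": 0,"ty": 0,"tz": 0,"ax": 0,"ay": 0,"az": 0,"gripper": -0.2}
  ]
}}

```text
t: 10.58
tool_pos: [0.3981, -0.0297, 0.1946]
ee_rot: [3.142, -0.001, 0.05]
contact_force: [0.1, 0.4, 1.6]
gripper_width: 0.398
```

```bash
python3 - <<'E'
from m import *
o=manip.get_obs();print(o['t'],o['tool_pos'],o['ee_rot'],o['gripper_width'])
im,p=save('wrist','w4')
z=.070
for a,r,c in comps(im,(12,110,60),(34,255,255),(0,0,640,330),100):
    b=np.array([onz(p,*x,z)[:2] for x in c[:,0,:].astype(float)]); q=cv2.minAreaRect((b*1000).astype(np.float32)); print(a,np.round(r[0],1),'world mm',np.round(q[0],1),np.round(q[1],1),round(q[2],1))
E
```

```text
10.575 [ 0.39812038 -0.02974474  0.1946318 ] [ 3.14152833e+00 -7.61312806e-04  5.04294542e-02] 0.3978969982901083
484.5 [400.2 300.1] world mm [ 277.7 -122.6] [72.7 16.8] 10.2
474.0 [237.8 300.1] world mm [268.3  51.3] [16.6 72.5] 85.5
602.5 [136.8 249. ] world mm [323.9 153.2] [19.2 45.7] 35.7
863.0 [378.2 113.6] world mm [469.7 -79.3] [39.9 18.5] 17.2
873.5 [272.7 106.3] world mm [471.2  16.3] [40.  18.6] 10.7
```

View pics/w4.png

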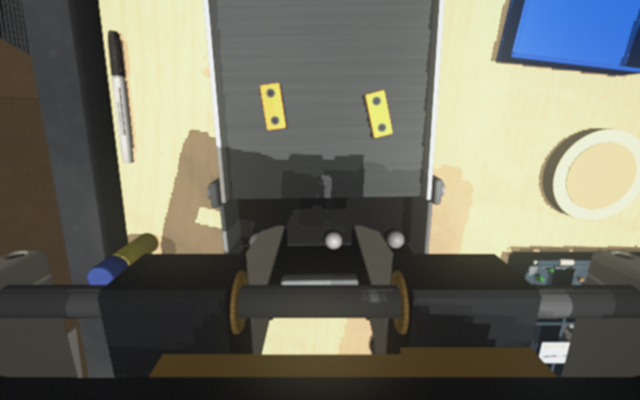

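```bash
python3 - <<'E'
from plan import *
plan([.4697,-.0793,.12],[np.pi,0,.30],4)
E
```

```text
{'tx': 17.0, 'ty': 13.3, 'tz': 18.7, 'ax': 0.0001, 'ay': -0.0003, 'az': -0.0618}
{'tx': 16.1, 'ty': 14.3, 'tz': 18.7, 'ax': 0.0001, 'ay': -0.0003, 'az': -0.0618}
{'tx': 15.2, 'ty': 15.3, 'tz': 18.7, 'ax': 0.0001, 'ay': -0.0003, 'az': -0.0618}
{'tx': 14.2, 'ty': 16.2, 'tz': 18.6, 'ax': 0.0001, 'ay': -0.0003, 'az': -0.0618}
end [ 0.46966775 -0.07934021  0.12002364] [-3.14158367e+00 -1.47430575e-04  3.00093011e-01]
```

{"method": "send_rows", "body": {
  "steps": [
    {"tx": 17,"ty": 13.3,"tz": 18.7,"ax": 0,"ay": 0,"az": -0.062,"gripper": -0.2},
    {"tx": 16.1,"ty": 14.3,"tz": 18.7,"ax": 0,"ay": 0,"az": -0.062,"gripper": -0.2},
    {"tx": 15.2,"ty": 15.3,"tz": 18.7,"ax": 0,"ay": 0,"az": -0.062,"gripper": -0.2},
    {"tx": 14.2,"ty": 16.2,"tz": 18.6,"ax": 0,"ay": 0,"az": -0.062,"gripper": -0.2},
    {"tx": 0,"ty": 0,"tz": 0,"ax": 0,"ay": 0,"az": 0,"gripper": -0.2}
  ]
}}

```text
t: 11.25
tool_pos: [0.4698, -0.0798, 0.1182]
ee_rot: [-3.141, 0.001, 0.3]
contact_force: [-0.4, -0.1, 0.2]
gripper_width: 0.401
```

{"method": "send_rows", "body": {
  "steps": [
    {"tx": 0,"ty": 0,"tz": 25,"ax": 0,"ay": 0,"az": 0,"gripper": -0.2},
    {"tx": 0,"ty": 0,"tz": 19,"ax": 0,"ay": 0,"az": 0,"gripper": -0.2},
    {"tx": 0,"ty": 0,"tz": 8,"ax": 0,"ay": 0,"az": 0,"gripper": -0.2},
    {"tx": 0,"ty": 0,"tz": 2,"ax": 0,"ay": 0,"az": 0,"gripper": -0.2},
    {"tx": 0,"ty": 0,"tz": 0,"ax": 0,"ay": 0,"az": 0,"gripper": -0.2}
  ]
}}

```text
t: 11.88
tool_pos: [0.4694, -0.0795, 0.0658]
ee_rot: [3.141, -0.001, 0.298]
contact_force: [-0.1, -0.1, -0.3]
gripper_width: 0.403
```

{"method": "send_rows", "body": {
  "steps": [
    {"tx": 0,"ty": 0,"tz": 1.5,"ax": 0,"ay": 0,"az": 0,"gripper": -0.2},
    {"tx": 0,"ty": 0,"tz": 0,"ax": 0,"ay": 0,"az": 0,"gripper": -1},
    {"tx": 0,"ty": 0,"tz": 0,"ax": 0,"ay": 0,"az": 0,"gripper": -1},
    {"tx": 0,"ty": 0,"tz": 0,"ax": 0,"ay": 0,"az": 0,"gripper": -1},
    {"tx": 0,"ty": 0,"tz": 0,"ax": 0,"ay": 0,"az": 0,"gripper": -1}
  ]
}}

```text
t: 12.5
tool_pos: [0.4692, -0.0795, 0.0637]
ee_rot: [3.141, -0.0, 0.298]
contact_force: [0.1, 1.0, 2.0]
gripper_width: 0.189
```

{"method": "send_rows", "body": {
  "steps": [
    {"tx": 0,"ty": 0,"tz": -15,"ax": 0,"ay": 0,"az": 0,"gripper": -1},
    {"tx": 0,"ty": 0,"tz": -30,"ax": 0,"ay": 0,"az": 0,"gripper": -1},
    {"tx": 0,"ty": 0,"tz": -32,"ax": 0,"ay": 0,"az": 0,"gripper": -1}
  ]
}}

```text
t: 12.88
tool_pos: [0.4689, -0.0795, 0.1422]
ee_rot: [-3.142, 0.0, 0.298]
contact_force: [0.7, 0.2, -0.2]
gripper_width: 0.185
```

```bash
python3 - <<'E'
from plan import *
o=manip.get_obs();print(o['tool_pos'],o['gripper_width'])
plan([.588,-.307,.14],[np.pi,0,-.04],8)
E
```

```text
[ 0.46893619 -0.0794539   0.14224473] 0.1846129290501372
{'tx': 5.9, 'ty': 31.6, 'tz': 0.3, 'ax': -0.0, 'ay': 0.0, 'az': 0.0422}
{'tx': 7.2, 'ty': 31.3, 'tz': 0.3, 'ax': -0.0, 'ay': 0.0, 'az': 0.0422}
{'tx': 8.5, 'ty': 30.9, 'tz': 0.3, 'ax': -0.0, 'ay': 0.0, 'az': 0.0422}
{'tx': 9.8, 'ty': 30.6, 'tz': 0.3, 'ax': -0.0, 'ay': 0.0, 'az': 0.0422}
{'tx': 11.1, 'ty': 30.1, 'tz': 0.3, 'ax': -0.0, 'ay': 0.0, 'az': 0.0422}
{'tx': 12.4, 'ty': 29.6, 'tz': 0.2, 'ax': -0.0, 'ay': 0.0, 'az': 0.0422}
{'tx': 13.6, 'ty': 29.1, 'tz': 0.3, 'ax': -0.0, 'ay': 0.0, 'az': 0.0422}
{'tx': 14.8, 'ty': 28.5, 'tz': 0.2, 'ax': -0.0, 'ay': 0.0, 'az': 0.0422}
end [ 0.58798967 -0.30704689  0.14002311] [-3.14153752e+00  7.30504843e-05 -3.98482168e-02]
```

{"method": "send_rows", "body": {
  "steps": [
    {"tx": 6,"ty": 31.5,"tz": 0,"ax": 0,"ay": 0,"az": 0.042,"gripper": -1},
    {"tx": 7,"ty": 31.5,"tz": 0,"ax": 0,"ay": 0,"az": 0.042,"gripper": -1},
    {"tx": 8.5,"ty": 31,"tz": 0,"ax": 0,"ay": 0,"az": 0.042,"gripper": -1},
    {"tx": 10,"ty": 30.5,"tz": 0,"ax": 0,"ay": 0,"az": 0.042,"gripper": -1},
    {"tx": 11,"ty": 30,"tz": 0,"ax": 0,"ay": 0,"az": 0.042,"gripper": -1}
  ]
}}

```text
t: 13.5
tool_pos: [0.544, -0.2227, 0.1416]
ee_rot: [3.141, -0.0, 0.086]
contact_force: [-0.3, 0.3, -0.1]
gripper_width: 0.19
```

{"method": "send_rows", "body": {
  "steps": [
    {"tx": 12.5,"ty": 29.5,"tz": 0,"ax": 0,"ay": 0,"az": 0.042,"gripper": -1},
    {"tx": 13.5,"ty": 29,"tz": 0,"ax": 0,"ay": 0,"az": 0.042,"gripper": -1},
    {"tx": 15,"ty": 28.5,"tz": 30,"ax": 0,"ay": 0,"az": 0.042,"gripper": -1},
    {"tx": 0,"ty": 0,"tz": 40,"ax": 0,"ay": 0,"az": 0,"gripper": -1},
    {"tx": 0,"ty": 0,"tz": 0,"ax": 0,"ay": 0,"az": 0,"gripper": -1}
  ]
}}

```text
t: 14.12
tool_pos: [0.5869, -0.306, 0.0686]
ee_rot: [-3.139, 0.005, -0.038]
contact_force: [-0.3, -0.8, -0.9]
gripper_width: 0.189
```

```bash
python3 - <<'E'
from m import *
o=manip.get_obs();print(o['tool_pos'],o['ee_rot'],o['gripper_width'])
im,p=save('top','top5'); im2,p2=save('wrist','w5')
b=np.hstack([cv2.resize(im[130:230,330:450],(480,400)),cv2.resize(im2,(320,400)[:1]+(200,)) if 0 else cv2.resize(im2,(320,400))]);cv2.imwrite('pics/c5.png',b[:,:,::-1])
E
```

```text
[ 0.58690579 -0.30597402  0.0686261 ] [-3.13886998  0.00475166 -0.03839032] 0.18914387345456124
```

View pics/c5.png

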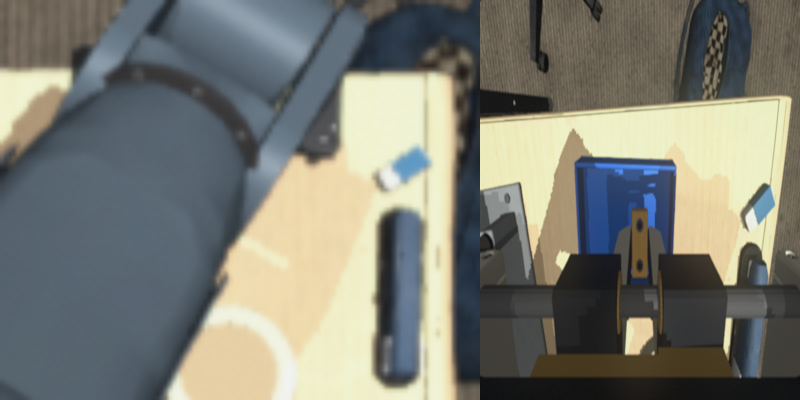

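```bash
python3 - <<'E'
from m import *
im,p=load('w5')
for a,r,c in comps(im,(100,150,40),(125,255,255),(150,100,430,290),300):
    x=c[:,0,:]; t=x[x[:,1]<=x[:,1].min()+12]
    tl=t[t[:,0].argmin()];tr=t[t[:,0].argmax()]; print(a,tl,tr,onz(p,*map(float,tl),.028),onz(p,*map(float,tr),.028))
E
```

```text
8082.0 [190 164] [376 169] [ 0.62832266 -0.21965877  0.028     ] [ 0.62030378 -0.34626106  0.028     ]
```

{"method": "send_rows", "body": {
  "steps": [
    {"tx": 0,"ty": 0,"tz": 25,"ax": 0,"ay": 0,"az": 0,"gripper": -1},
    {"tx": 0,"ty": 0,"tz": 20,"ax": 0,"ay": 0,"az": 0,"gripper": -1},
    {"tx": 0,"ty": 0,"tz": 10,"ax": 0,"ay": 0,"az": 0,"gripper": -1},
    {"tx": 0,"ty": 0,"tz": 0,"ax": 0,"ay": 0,"az": 0,"gripper": -1},
    {"tx": 0,"ty": 0,"tz": 0,"ax": 0,"ay": 0,"az": 0,"gripper": -1}
  ]
}}

```text
t: 14.85
tool_pos: [0.5889, -0.3071, 0.0165]
ee_rot: [3.141, -0.001, -0.038]
contact_force: [0.2, -0.2, -0.3]
gripper_width: 0.189
```

{"method": "send_rows", "body": {
  "steps": [
    {"tx": 0,"ty": 0,"tz": 6,"ax": 0,"ay": 0,"az": 0,"gripper": -1},
    {"tx": 0,"ty": 0,"tz": 3.5,"ax": 0,"ay": 0,"az": 0,"gripper": -1},
    {"tx": 0,"ty": 0,"tz": 0,"ax": 0,"ay": 0,"az": 0,"gripper": -1}
  ]
}}

```text
t: 15.22
tool_pos: [0.5885, -0.3068, 0.006]
ee_rot: [-3.141, 0.0, -0.038]
contact_force: [1.0, -0.7, 0.4]
gripper_width: 0.188
```

{"method": "send_rows", "body": {
  "steps": [
    {"tx": 0,"ty": 0,"tz": 0,"ax": 0,"ay": 0,"az": 0,"gripper": -0.45},
    {"tx": 0,"ty": 0,"tz": 0,"ax": 0,"ay": 0,"az": 0,"gripper": -0.45},
    {"tx": 0,"ty": 0,"tz": -20,"ax": 0,"ay": 0,"az": 0,"gripper": -0.45},
    {"tx": 0,"ty": 0,"tz": -50,"ax": 0,"ay": 0,"az": 0,"gripper": -0.45},
    {"tx": 0,"ty": 0,"tz": -60,"ax": 0,"ay": 0,"az": 0,"gripper": -0.2}
  ]
}}

```text
t: 15.85
tool_pos: [0.5882, -0.3066, 0.1384]
ee_rot: [-3.141, 0.0, -0.038]
contact_force: [0.5, -0.6, 0.1]
gripper_width: 0.341
```

```bash
python3 - <<'E'
from plan import *
o=manip.get_obs();print(o['tool_pos'],o['gripper_width'])
plan([.4712,.0163,.13],[np.pi,0,.187],10)
E
```

```text
[ 0.58818158 -0.30661139  0.13836533] 0.34050042385639395
{'tx': -12.9, 'ty': -31.8, 'tz': 0.9, 'ax': -0.0, 'ay': 0.0, 'az': -0.0225}
{'tx': -12.2, 'ty': -32.1, 'tz': 0.8, 'ax': -0.0, 'ay': 0.0, 'az': -0.0225}
{'tx': -11.5, 'ty': -32.4, 'tz': 0.9, 'ax': -0.0, 'ay': 0.0, 'az': -0.0225}
{'tx': -10.7, 'ty': -32.6, 'tz': 0.8, 'ax': -0.0, 'ay': 0.0, 'az': -0.0225}
{'tx': -10.0, 'ty': -32.9, 'tz': 0.9, 'ax': -0.0, 'ay': 0.0, 'az': -0.0225}
{'tx': -9.3, 'ty': -33.1, 'tz': 0.8, 'ax': -0.0, 'ay': 0.0, 'az': -0.0225}
{'tx': -8.5, 'ty': -33.3, 'tz': 0.9, 'ax': -0.0, 'ay': 0.0, 'az': -0.0225}
{'tx': -7.8, 'ty': -33.4, 'tz': 0.8, 'ax': -0.0, 'ay': 0.0, 'az': -0.0225}
{'tx': -7.0, 'ty': -33.6, 'tz': 0.9, 'ax': -0.0, 'ay': 0.0, 'az': -0.0225}
{'tx': -6.3, 'ty': -33.8, 'tz': 0.8, 'ax': -0.0, 'ay': 0.0, 'az': -0.0225}
end [0.47120803 0.01634766 0.13001538] [-3.14121637e+00  4.08614655e-04  1.86759142e-01]
```

{"method": "send_rows", "body": {
  "steps": [
    {"tx": -13,"ty": -32,"tz": 0,"ax": 0,"ay": 0,"az": -0.0225,"gripper": -0.2},
    {"tx": -12,"ty": -32,"tz": 0,"ax": 0,"ay": 0,"az": -0.0225,"gripper": -0.2},
    {"tx": -11.5,"ty": -32.5,"tz": 0,"ax": 0,"ay": 0,"az": -0.0225,"gripper": -0.2},
    {"tx": -11,"ty": -32.5,"tz": 0,"ax": 0,"ay": 0,"az": -0.0225,"gripper": -0.2},
    {"tx": -10,"ty": -33,"tz": 0,"ax": 0,"ay": 0,"az": -0.0225,"gripper": -0.2}
  ]
}}

```text
t: 16.48
tool_pos: [0.5297, -0.1442, 0.1376]
ee_rot: [3.141, -0.002, 0.075]
contact_force: [-0.3, -0.4, -1.0]
gripper_width: 0.4
```

{"method": "send_rows", "body": {
  "steps": [
    {"tx": -9,"ty": -33,"tz": 0,"ax": 0,"ay": 0,"az": -0.0225,"gripper": -0.2},
    {"tx": -8.5,"ty": -33.5,"tz": 0,"ax": 0,"ay": 0,"az": -0.0225,"gripper": -0.2},
    {"tx": -8,"ty": -33.5,"tz": 0,"ax": 0,"ay": 0,"az": -0.0225,"gripper": -0.2},
    {"tx": -7,"ty": -33.5,"tz": 0,"ax": 0,"ay": 0,"az": -0.0225,"gripper": -0.2},
    {"tx": -6,"ty": -33.5,"tz": 0,"ax": 0,"ay": 0,"az": -0.0225,"gripper": -0.2}
  ]
}}

```text
t: 17.1
tool_pos: [0.4716, 0.0172, 0.1375]
ee_rot: [3.141, -0.002, 0.187]
contact_force: [-0.6, 0.1, 0.0]
gripper_width: 0.398
```

{"method": "send_rows", "body": {
  "steps": [
    {"tx": 0,"ty": 0,"tz": 25,"ax": 0,"ay": 0,"az": 0,"gripper": -0.2},
    {"tx": 0,"ty": 0,"tz": 0,"ax": 0,"ay": 0,"az": 0,"gripper": -0.2},
    {"tx": 0,"ty": 0,"tz": 0,"ax": 0,"ay": 0,"az": 0,"gripper": -0.2}
  ]
}}

```text
t: 17.48
tool_pos: [0.4723, 0.0159, 0.1123]
ee_rot: [3.141, -0.001, 0.186]
contact_force: [-0.2, -0.0, 0.2]
gripper_width: 0.399
```

Aligned to within about 1 mm. Next, go down 48.5 mm and close.

{"method": "send_rows", "body": {
  "steps": [
    {"tx": 0,"ty": 0,"tz": 25,"ax": 0,"ay": 0,"az": 0,"gripper": -0.2},
    {"tx": 0,"ty": 0,"tz": 15,"ax": 0,"ay": 0,"az": 0,"gripper": -0.2},
    {"tx": 0,"ty": 0,"tz": 5,"ax": 0,"ay": 0,"az": 0,"gripper": -0.2},
    {"tx": 0,"ty": 0,"tz": 2,"ax": 0,"ay": 0,"az": 0,"gripper": -0.2},
    {"tx": 0,"ty": 0,"tz": 0,"ax": 0,"ay": 0,"az": 0,"gripper": -0.2}
  ]
}}

```text
t: 18.1
tool_pos: [0.472, 0.0161, 0.0645]
ee_rot: [3.141, -0.0, 0.187]
contact_force: [-0.3, -0.2, 0.3]
gripper_width: 0.401
```

{"method": "send_rows", "body": {
  "steps": [
    {"tx": 0,"ty": 0,"tz": 0.7,"ax": 0,"ay": 0,"az": 0,"gripper": -1},
    {"tx": 0,"ty": 0,"tz": 0,"ax": 0,"ay": 0,"az": 0,"gripper": -1},
    {"tx": 0,"ty": 0,"tz": 0,"ax": 0,"ay": 0,"az": 0,"gripper": -1},
    {"tx": 0,"ty": 0,"tz": 0,"ax": 0,"ay": 0,"az": 0,"gripper": -1},
    {"tx": 0,"ty": 0,"tz": 0,"ax": 0,"ay": 0,"az": 0,"gripper": -1}
  ]
}}

```text
t: 18.73
tool_pos: [0.4718, 0.0162, 0.0636]
ee_rot: [3.142, -0.0, 0.187]
contact_force: [-1.4, 0.2, 4.4]
gripper_width: 0.189
```

{"method": "send_rows", "body": {
  "steps": [
    {"tx": 0,"ty": 0,"tz": -15,"ax": 0,"ay": 0,"az": 0,"gripper": -1},
    {"tx": 0,"ty": 0,"tz": -30,"ax": 0,"ay": 0,"az": 0,"gripper": -1},
    {"tx": 0,"ty": 0,"tz": -32,"ax": 0,"ay": 0,"az": 0,"gripper": -1}
  ]
}}

```text
t: 19.1
tool_pos: [0.4716, 0.0162, 0.1419]
ee_rot: [-3.142, 0.0, 0.187]
contact_force: [0.4, -0.9, -0.9]
gripper_width: 0.186
```

```bash
python3 - <<'E'
from plan import *
o=manip.get_obs();print(o['tool_pos'],o['gripper_width'])
plan([.564,-.257,.14],[np.pi,0,-.04],8)
E
```

```text
[0.47156319 0.01621103 0.14194769] 0.18570819063436192
{'tx': 5.0, 'ty': 35.7, 'tz': 0.2, 'ax': -0.0, 'ay': 0.0, 'az': 0.0283}
{'tx': 6.0, 'ty': 35.5, 'tz': 0.2, 'ax': -0.0, 'ay': 0.0, 'az': 0.0283}
{'tx': 7.0, 'ty': 35.4, 'tz': 0.3, 'ax': -0.0, 'ay': 0.0, 'az': 0.0283}
{'tx': 8.0, 'ty': 35.2, 'tz': 0.2, 'ax': -0.0, 'ay': 0.0, 'az': 0.0283}
{'tx': 9.0, 'ty': 34.9, 'tz': 0.3, 'ax': -0.0, 'ay': 0.0, 'az': 0.0283}
{'tx': 10.0, 'ty': 34.6, 'tz': 0.2, 'ax': -0.0, 'ay': 0.0, 'az': 0.0283}
{'tx': 11.0, 'ty': 34.3, 'tz': 0.3, 'ax': -0.0, 'ay': 0.0, 'az': 0.0283}
{'tx': 12.0, 'ty': 34.1, 'tz': 0.2, 'ax': -0.0, 'ay': 0.0, 'az': 0.0283}
end [ 0.56399882 -0.25704091  0.14001341] [-3.14156172e+00  2.51520117e-04 -3.96179011e-02]
```

{"method": "send_rows", "body": {
  "steps": [
    {"tx": 5,"ty": 35.5,"tz": 0,"ax": 0,"ay": 0,"az": 0.028,"gripper": -1},
    {"tx": 6,"ty": 35.5,"tz": 0,"ax": 0,"ay": 0,"az": 0.028,"gripper": -1},
    {"tx": 7,"ty": 35.5,"tz": 0,"ax": 0,"ay": 0,"az": 0.028,"gripper": -1},
    {"tx": 8,"ty": 35,"tz": 0,"ax": 0,"ay": 0,"az": 0.028,"gripper": -1},
    {"tx": 9,"ty": 35,"tz": 0,"ax": 0,"ay": 0,"az": 0.028,"gripper": -1}
  ]
}}

```text
t: 19.73
tool_pos: [0.5298, -0.1555, 0.1414]
ee_rot: [3.141, -0.001, 0.046]
contact_force: [0.6, 0.6, -0.9]
gripper_width: 0.187
```

{"method": "send_rows", "body": {
  "steps": [
    {"tx": 10,"ty": 34.5,"tz": 0,"ax": 0,"ay": 0,"az": 0.028,"gripper": -1},
    {"tx": 11,"ty": 34.5,"tz": 0,"ax": 0,"ay": 0,"az": 0.028,"gripper": -1},
    {"tx": 12,"ty": 34,"tz": 20,"ax": 0,"ay": 0,"az": 0.028,"gripper": -1},
    {"tx": 0,"ty": 0,"tz": 50,"ax": 0,"ay": 0,"az": 0,"gripper": -1},
    {"tx": 0,"ty": 0,"tz": 0,"ax": 0,"ay": 0,"az": 0,"gripper": -1}
  ]
}}

```text
t: 20.35
tool_pos: [0.5624, -0.2559, 0.0681]
ee_rot: [-3.139, 0.006, -0.038]
contact_force: [-0.1, -0.0, 0.0]
gripper_width: 0.187
```

{"method": "send_rows", "body": {
  "steps": [
    {"tx": 0,"ty": 0,"tz": 25,"ax": 0,"ay": 0,"az": 0,"gripper": -1},
    {"tx": 0,"ty": 0,"tz": 20,"ax": 0,"ay": 0,"az": 0,"gripper": -1},
    {"tx": 0,"ty": 0,"tz": 10,"ax": 0,"ay": 0,"az": 0,"gripper": -1},
    {"tx": 0,"ty": 0,"tz": 0,"ax": 0,"ay": 0,"az": 0,"gripper": -1},
    {"tx": 0,"ty": 0,"tz": 0,"ax": 0,"ay": 0,"az": 0,"gripper": -1}
  ]
}}

```text
t: 20.98
tool_pos: [0.5649, -0.257, 0.0163]
ee_rot: [3.141, -0.001, -0.037]
contact_force: [0.1, 0.2, -1.0]
gripper_width: 0.192
```

{"method": "send_rows", "body": {
  "steps": [
    {"tx": 0,"ty": 0,"tz": 6,"ax": 0,"ay": 0,"az": 0,"gripper": -1},
    {"tx": 0,"ty": 0,"tz": 3.5,"ax": 0,"ay": 0,"az": 0,"gripper": -1},
    {"tx": 0,"ty": 0,"tz": 0,"ax": 0,"ay": 0,"az": 0,"gripper": -1}
  ]
}}

```text
t: 21.35
tool_pos: [0.5644, -0.2568, 0.006]
ee_rot: [-3.142, 0.0, -0.037]
contact_force: [-0.7, 1.4, 2.1]
gripper_width: 0.19
```

{"method": "send_rows", "body": {
  "steps": [
    {"tx": 0,"ty": 0,"tz": 0,"ax": 0,"ay": 0,"az": 0,"gripper": -0.45},
    {"tx": 0,"ty": 0,"tz": 0,"ax": 0,"ay": 0,"az": 0,"gripper": -0.45},
    {"tx": 0,"ty": 0,"tz": -20,"ax": 0,"ay": 0,"az": 0,"gripper": -0.45},
    {"tx": 0,"ty": 0,"tz": -55,"ax": 0,"ay": 0,"az": 0,"gripper": -0.45},
    {"tx": 0,"ty": 0,"tz": -60,"ax": 0,"ay": 0,"az": 0,"gripper": -0.45}
  ]
}}

```text
t: 21.98
tool_pos: [0.5642, -0.2566, 0.1435]
ee_rot: [-3.142, 0.0, -0.037]
contact_force: [0.6, 0.2, 0.4]
gripper_width: 0.276
```

{"method": "send_rows", "body": {
  "steps": [
    {"tx": -40,"ty": 0,"tz": -30,"ax": 0,"ay": 0,"az": 0,"gripper": -0.45},
    {"tx": -40,"ty": 0,"tz": -30,"ax": 0,"ay": 0,"az": 0,"gripper": -0.45},
    {"tx": -40,"ty": 0,"tz": 0,"ax": 0,"ay": 0,"az": 0,"gripper": -0.45},
    {"tx": -20,"ty": 0,"tz": 0,"ax": 0,"ay": 0,"az": 0,"gripper": -0.45},
    {"tx": 0,"ty": 0,"tz": 0,"ax": 0,"ay": 0,"az": 0,"gripper": -0.45}
  ]
}}

```text
t: 22.6
tool_pos: [0.424, -0.2517, 0.2024]
ee_rot: [3.141, -0.001, -0.038]
contact_force: [1.2, 0.5, -0.0]
gripper_width: 0.273
```

```bash
python3 - <<'E'
from m import *
im,p=save('wrist','w6'); s,ps=save('side','side6')
b=np.hstack([cv2.resize(im,(400,300)),cv2.resize(s[130:340,220:480],(400,300))]);cv2.imwrite('pics/c6.png',b[:,:,::-1])
for a,r,c in comps(im,(12,110,60),(34,255,255),(0,0,640,290),100): print(a,np.round(r[0]),np.round(onz(p,*r[0],.010),3))
E
```

```text
114.0 [375. 280.] [ 0.281 -0.318  0.01 ]
124.5 [263. 280.] [ 0.286 -0.174  0.01 ]
546.0 [318.  44.] [ 0.564 -0.256  0.01 ]
468.5 [366.  18.] [ 0.586 -0.306  0.01 ]
```

View pics/c6.png

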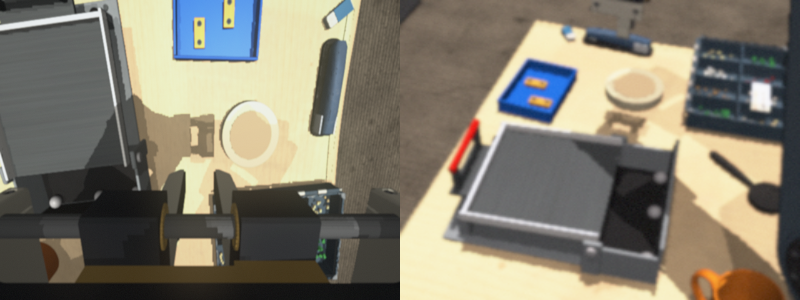

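```bash
python3 -c "
from cell import manip
print(manip.close_job())"
```

```text
the job is handed in; nothing more can be done
None
```

The sorting is done and the job is handed in at about 22.7 s of robot time, well under the 61 s limit.

- **Tilting:** I pinched the red handle, lifted the board to about 0.216 rad and held it there for roughly 2 s. All three balls rolled into the trough and both plates stayed on the board.
- **Lowering:** I guided the board back to its rest at the same handle height as before, without letting it drop. The force briefly read 23 N as it touched down, then settled to about 2 N.
- **Plates:** Both plates went into the blue tray. The last wrist picture puts them at (0.564, -0.256) and (0.586, -0.306), inside the tray walls.

The final pictures show the board on its rest and the tape roll, stapler and eraser apparently where they were. Only two balls can be seen there. The third was last seen in the trough at the end of the tilt, and the near side wall now appears to hide it. I did not check the black marker again at the end, but nothing went near it. The last force readings were about 1 N, with the gripper clear of everything.

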